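Set the spring hold-down finger of a module nest

ROBOT

A 6-joint arm with a two-finger parallel gripper is mounted at the origin on the work surface; the furniture and walls round the work are solid. World frame = base frame: x ahead of the robot, y to its left, z up, the work surface at z = 0. Lengths are in m, angles in rad, forces in N, time in s.
With the tool pointing down it reaches from about 0.325 to 0.775 m from the base axis. Payload 9.3 kg.
Tool frame: the origin (TCP) lies on the front face of the gripper's body, between the roots of the fingers; the fingertips stand 73 mm ahead of it and the grasp point (between the pads) lies 54 mm ahead of it; z points along the fingers, y is the line along which they close (so a half turn about z gives the same grasp; the last joint's range is limited). The gripper opens to 85 mm and grips with 20 to 120 N. Pads are 22 mm wide; open, the fingers measure 114 mm over their backs; the gripper's body (76 mm by 85 mm) begins 54 mm behind the grasp point. The pads swing forward as they close: fully open they stand 13 mm farther back than shut.
Start: joints at [0.988, 0.259, 0.021, 1.334, 0, 1.418], TCP at [0.229, 0.5, 0.304] pointing down, gripper open.
Joint ranges: [-3.04, 3.04], [-0.91, 1.82], [-1.04, 1.36], [-1.92, 1.95], [-1.52, 1.45], [-3.14, 3.14]. Speed limits (rad/s): [2.22, 2.22, 2.79, 3.14, 3.14, 3.14].

INTERFACE

Orientations are given as a unit quaternion [w, x, y, z].
In Python, from bench import * gives the robot as it stands.
- The arm moves only by the tool drive_tool, never from a script. Its arguments are lists of equal length, an entry for each row: "rotation": the turn, a rotation vector about the tool's x, y, z in degrees, a list of three; "delta_pos": the shift along the tool's x, y, z in mm, a list of three; "fingers": the opening, from 0 (shut) to 1 (fully open). In form: {"rotation": [[wx, wy, wz], ...], "delta_pos": [[dx, dy, dz], ...], "fingers": [fingers, ...]}. A call has 1 to 10 rows; each row is the pose to reach, as a shift and turn from the pose commanded when the call began, along the tool's axes at that moment; what a row does not reach only later rows make up. A row lasts 1/8 s, in which the tool goes at most 62.5 mm and 10.7 degrees, less where a joint would pass 70% of its speed; a pose out of reach is approached as far as the arm can. A call with a gripper value outside its range is refused whole. The fingers move at their own pace and stop on an object; the grip force is fixed at half the most. Time passes only in rows, so rows that repeat a pose let the fingers close. It gives the time, the measured TCP pose, the force, the opening and the grip force at its end, in the units of the state.
- observe(): the state, without advancing time (a new reading comes with each control period).
- grab_frame(name): name is "scene" or "top" or "wrist"; returns (picture, depth): 400x640x3 uint8, blue, green, red; 400x640 float32, m along the optical axis (not along the pixel's ray), 0 where there is no reading.
- get_calibration(name): a dict with "K" (3x3 intrinsics, pixels), "view" (4x4, takes a point from world to camera coordinates); the wrist camera has in their place "hand_eye" (4x4, takes a point from camera to tool coordinates, whose origin is the TCP and whose axes are the flange's). Camera axes: x right, y up, looking along -z (the intrinsics and any distortion apply to the point x, -y, -z); pixel columns grow to the right and rows downward; lengths in m; the calibration is good to about 2 mm. A picture is of the moment at which its call begins: read the wrist's pose just before it. get_calibration takes no time and is no camera call.
- finish_job(): hands the job in; it is judged then, once.
Trained networks look in the newest picture that a camera, given by its name, has taken for a name from the list of things; names that differ only in an ending like _2 or _b are one class to them, and where a whole thing is asked for, a point or a joint stands for the part that bears it (a point fixed in the world has none). Each returns a list of dicts, best first, with "confidence" (0 to 1); they miss things now and then, are a little off and sometimes report something else, mostly with a low value. They report only what shows in the picture. A call takes as long as a camera call.
- look_for(name, camera): "box" ([centre column, centre row, width, height] in pixels, round what is visible of it).
- mark_of(name, camera): "xy" ([column, row] in pixels: a listed point, or the origin of a listed thing).
The state is a dict: "time_s": time; "q": joint angles; "joint_velocities": joint speeds; "joint_efforts": joint torques, N m; "tool_pos": TCP position; "tcp_rot": TCP orientation; "force": force on the tool from outside, world axes, zero at the start; "torque": the same for the moment, N m; "opening": opening from 0.0 (shut) to 1.0 (fully open); "gripper_force": force on a finger pad.
Only numpy, scipy, OpenCV 4.12 (cv2) and the standard library are available. Lean on these libraries where they do the work, as an engineer would, in place of code of your own. Each camera call takes 0.05 s, during which the arm holds its last target. There are 200 camera calls.

TASK

Set the spring finger that holds solenoid modules down in the blue nest: slide the adjusting wedge under its heel until a push of 10 N straight down on the brass button, halfway along the leaf, brings the red foot at the tip level with the green bands of the setting posts. Finish with that proving push, held steady at 10 N (within 1 N) for about a second with the foot in the green and the wedge let go, then let the leaf spring back up and leave the wedge where you set it. Never push the leaf harder than 15 N, and leave the loose things on the bench where they are.

Things in the scene. Friction and masses are not known exactly. Their poses are not given: they have to be found in the camera images.
- finger_base: blue plate 120 x 305 x 12 mm fixed on the table. Origin on the table below the brass button; y runs along the leaf from the heel pivot (y -145 mm, 50 mm up, cheeks to 64 mm) to the tip (y +108 mm); z up. Empty nest under the tip. Two white setting posts, 12 mm thick, 72 mm high, at x +-21, y +121 mm, with green bands 41 to 45 mm above the table: the foot's underside belongs there in the proving push.
- leaf: bending part of the steel leaf, 24 mm wide, 2 mm thick, with button and foot; origin at its bending root, 85 mm from the button. Springs back by itself. Each leaf has its own unknown stiffness: push = about 0.6 N + 1.0 to 2.3 N per mm that the button goes down. The tip goes down about 2.5 mm for each mm of the button.
- load_button: brass load button, 18 mm across at its foot, 8 mm high with a flat 8 mm top, riveted on the leaf at mid-span; origin at its foot. Push it with the closed fingertips from above.
- button_top (a point): centre of the button's top face; with the leaf free it stands 62 to 78 mm above the table, depending on the wedge, and it moves down with the leaf.
- leaf_tip (a point): centre of the underside of the red foot at the leaf's tip (foot 22 x 14 x 3 mm). With the leaf free it is about 44 mm above the table with the wedge fully back, 70 mm fully forward; pushed, it goes down. In the proving push it must be 41 to 45 mm above the table.
- wedge (a joint): position of the adjusting wedge in m along the base's +y: 0 fully back, 0.048 fully forward. Forward lifts the heel: 10 mm of wedge raise the tip by 5.4 mm (and the button by 3.2 mm) and do not change the stiffness. Found near the back, so that 10 N takes the foot too low. Stays where it is left, takes 8 N to slide.
- wedge_grip (a point): middle of the grip length of the black round thumb post of the wedge, beside the leaf on the base's -x side; the post is 14 mm thick and stands from 40 to 80 mm above the table, this point at 66 mm. The heel block's side is 26 mm from the post's axis and up to 78 mm high.
- spare_leaf_a: loose spare leaf spring, flat steel strip 24 x 220 x 3 mm with its own brass button, lying on the table; bystander
- spare_leaf_b: a second loose spare leaf spring like spare_leaf_a; bystander
- nut_a: black ribbed ring nut, 41 mm across, 20 mm high; bystander
- nut_b: black ribbed ring nut, 41 mm across, 20 mm high; bystander
- insert_a: turned steel valve insert, 24 mm across, 16 mm high; bystander

How it is judged:
By the outcome, as a careful person would: the job done as asked, in the order asked, and still so for the second after the job is handed in, with the robot touching nothing.
It also fails if it takes over 54 s, if anything falls off the work surface, if the arm or the gripper's body presses on something with over 40 N, if the wrist force passes 120 N, or if a joint passes its speed limit or range.

## Working session

There is one attempt and no reset: what is moved stays moved. The work goes in short steps, Python scripts to look and compute and a tool call to move; the robot and the scene stay as the last step left them, time stands still between calls to the robot, and variables do not carry over. Pictures are saved under pics/ and viewed, at most 10 in all, crops included, and the job is handed in when it is done.

Besides the shell and the picture viewer there is one more tool, called after "Request:" in YAML: its name, and indented under it one key for each argument. drive_tool: Moves the arm, as the interface text tells. Its arguments: {"type":"object","properties":{"rotation":{"type":"array","items":{"type":"array","items":{"type":"number"}}},"delta_pos":{"type":"array","items":{"type":"array","items":{"type":"number"}}},"fingers":{"type":"array","items":{"type":"number"}}},"required":["rotation","delta_pos","fingers"]}

```bash
mkdir -p pics; cat > h.py <<'E'
from bench import *
import numpy as np, cv2
from scipy.spatial.transform import Rotation as R
def ray(cam,uv,st=None):
    c=get_calibration(cam);K=np.array(c["K"])
    d=np.linalg.inv(K)@np.array([uv[0],uv[1],1.]);d=np.array([d[0],-d[1],-d[2]])
    if cam=="wrist":
        H=np.array(c["hand_eye"]);w,x,y,z=st["tcp_rot"];T=np.eye(4);T[:3,:3]=R.from_quat([x,y,z,w]).as_matrix();T[:3,3]=st["tool_pos"];M=T@H
    else: M=np.linalg.inv(np.array(c["view"]))
    return M[:3,3],M[:3,:3]@d
def at_z(cam,uv,z,st=None):
    o,d=ray(cam,uv,st);return o+d*(z-o[2])/d[2]
def at_d(cam,uv,dep,st=None):
    o,d=ray(cam,uv,st);return o+d*dep
E
python3 - <<'E'
from h import *
s=observe();print(s)
for cam in ["scene","top"]:
    im,dp=grab_frame(cam);cv2.imwrite(f"pics/{cam}.png",im);np.save(f"{cam}.npy",dp)
    print(cam,{k:np.round(v,3).tolist() for k,v in get_calibration(cam).items()})
    for n in ["finger_base","leaf","load_button","button_top","leaf_tip","wedge","wedge_grip"]:
        try:
            for m in mark_of(n,cam)[:2]:
                u,v=m["xy"];d=dp[int(np.clip(v,0,399)),int(np.clip(u,0,639))];print(n,np.round(m["xy"],1),round(m["confidence"],2),np.round(at_d(cam,(u,v),d),4))
        except Exception as e: print(n,e)
E
```

```text
{'time_s': 0.0, 'q': array([ 9.88379055e-01,  2.59223832e-01,  2.07263509e-02,  1.33367423e+00,
       -2.42340492e-05,  1.41819809e+00]), 'joint_velocities': array([-0.00138324, -0.00016628,  0.00036521, -0.00163817,  0.00189297,
       -0.00087299]), 'joint_efforts': array([ 8.92609060e-04, -5.55641699e+01,  3.44529819e+01,  1.38578712e-02,
       -6.77637445e-05,  2.43169563e-05]), 'tool_pos': array([0.22909364, 0.49981219, 0.30323496]), 'tcp_rot': array([-2.35773151e-04,  2.13258968e-01,  9.76995465e-01, -6.46124618e-04]), 'force': array([ 0.12950876, -0.11411281,  0.70490113]), 'torque': array([ 0.0120715 ,  0.00529531, -0.02677997]), 'gripper_force': 0.0, 'opening': 1.0006549442339336}
scene {'K': [[448.634, 0.0, 319.807], [0.0, 448.634, 192.326], [0.0, 0.0, 1.0]], 'view': [[0.544, -0.839, 0.002, -0.269], [0.481, 0.313, 0.819, -0.3], [-0.688, -0.445, 0.574, -0.745], [0.0, 0.0, 0.0, 1.0]]}
finger_base [358.7 232.7] 0.95 [ 0.4857 -0.1111  0.011 ]
leaf [394.  231.5] 0.81 [ 0.4715 -0.2004  0.0654]
load_button [361.6 217.2] 0.6 [ 0.4833 -0.1169  0.0599]
button_top [362.1 210.8] 0.61
[... 229 characters left out ...]
2034  0.0775]
top {'K': [[458.501, 0.0, 322.72], [0.0, 458.501, 201.465], [0.0, 0.0, 1.0]], 'view': [[0.021, -1.0, -0.003, 0.017], [0.994, 0.021, 0.106, -0.546], [-0.106, -0.006, 0.994, -0.923], [0.0, 0.0, 0.0, 1.0]]}
finger_base [386.2 231.4] 0.61 [ 0.4852 -0.1001  0.0539]
leaf [436.9 234.1] 0.76 [ 0.4818 -0.2005  0.0587]
leaf [273.2 196.3] 0.73 [0.555  0.1326 0.0221]
load_button [391.  228.5] 0.62 [ 0.4908 -0.1085  0.0619]
button_top [388.4 229.4] 0.49 [ 0.4891 -0.104   0.0578]
leaf_tip [343.1 222.8] 0.74 [ 0.5009 -0.0136  0.0502]
wedge it knows: button_top, finger_base, insert, leaf, leaf_tip, load_button, nut, spare_leaf, wedge_grip
wedge_grip [439.2 257.2] 0.73 [ 0.4364 -0.1998  0.0788]
```

View pics/scene.png

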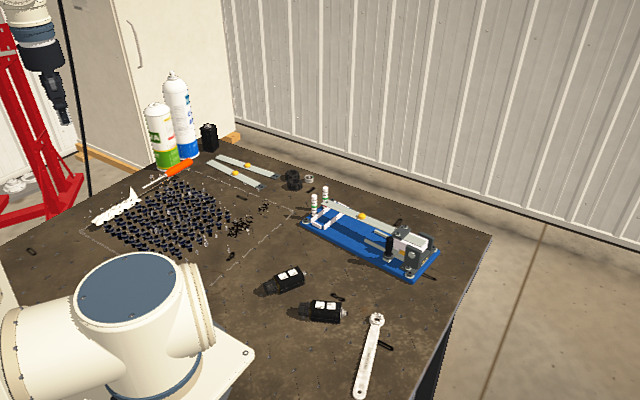

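View pics/top.png

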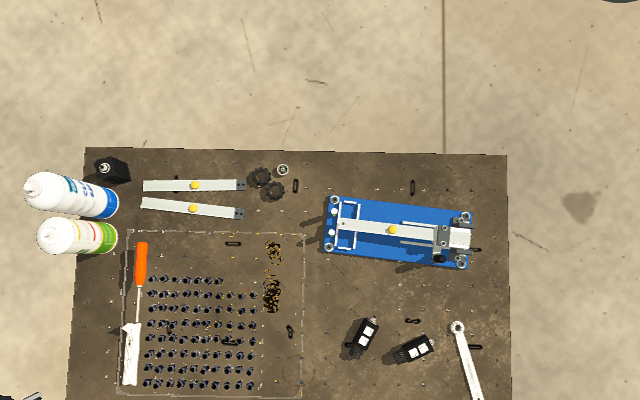

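```bash
python3 - <<'E'
from h import *
dp=np.load("top.npy")
# points in the region
P=[]
for v in range(190,290):
    for u in range(310,480):
        if dp[v,u]>0:P.append(np.r_[at_d("top",(u,v),dp[v,u]),u,v])
P=np.array(P);np.save("P.npy",P)
im=cv2.imread("pics/top.png")
hsv=cv2.cvtColor(im,cv2.COLOR_BGR2HSV)
def blob(n,m):
    k,l,s,c=cv2.connectedComponentsWithStats(m.astype(np.uint8))
    for i in range(1,k):
        if s[i,4]>8: 
            u,v=c[i];print(n,s[i].tolist(),np.round(c[i],1))
H,S,V=hsv[...,0],hsv[...,1],hsv[...,2]
blob("red",((H<8)|(H>172))&(S>130)&(V>80))
blob("green",(H>45)&(H<85)&(S>90)&(V>60))
blob("brass",(H>14)&(H<32)&(S>80)&(V>80))
m=((H>95)&(H<125)&(S>110)&(V>40)).astype(np.uint8)
q=np.array([at_z("top",(u,v),.012)[:2] for v,u in np.argwhere(m)],np.float32)
print(cv2.minAreaRect(q))
hi=P[P[:,2]>.07];print(len(hi),np.round(hi[::max(1,len(hi)//40)],3).tolist())
E
```

```text
Traceback (most recent call last):
  File "h.py", line 14, in at_d
    o,d=ray(cam,uv,st);return o+d*dep
        ~~~^^^^^^^^^^^
  File "h.py", line 5, in ray
    c=get_calibration(cam);K=np.array(c["K"])
ValueError: time passes only in moves, steps and waits
```

The scene view shows the blue fixture with its tip end (posts at about 314–325, 205) to the left and its heel (410, 250) to the right. The top view agrees: button at (391, 229), foot near (343, 223), and the black post at (439, 257) on the robot's side. So base +y is roughly world +y.

```bash
sed -i 's/^def ray/import functools\n_gc=get_calibration\nget_calibration=functools.lru_cache(None)(lambda n:_gc(n))\ndef ray/' h.py
python3 - <<'E'
from h import *
print(np.round(get_calibration("wrist")["hand_eye"],4).tolist(),np.round(get_calibration("wrist")["K"],1).tolist())
im=cv2.imread("pics/top.png")
hsv=cv2.cvtColor(im,cv2.COLOR_BGR2HSV)
H,S,V=hsv[...,0],hsv[...,1],hsv[...,2]
m=((H>95)&(H<125)&(S>110)&(V>40)).astype(np.uint8);m[:,:315]=0;m[:,485:]=0;m[:190]=0;m[275:]=0
q=np.array([at_z("top",(u,v),.012)[:2] for v,u in np.argwhere(m)],np.float32)
r=cv2.minAreaRect(q);print(r)
print("button",at_z("top",(391.5,229),.066),"grip",at_z("top",(439.2,257.2),.066),"tip",at_z("top",(343.1,222.8),.05))
E
```

```text
[[0.0002, 0.9441, 0.3295, 0.0848], [1.0, -0.0003, 0.0003, 0.001], [0.0004, 0.3295, -0.9441, -0.0696], [0.0, 0.0, 0.0, 1.0]] [[344.1, 0.0, 316.5], [0.0, 344.1, 201.3], [0.0, 0.0, 1.0]]
((0.48779910802841187, -0.12870945036411285), (0.3035721480846405, 0.11950206011533737), 84.03472137451172)
button [ 0.48966646 -0.10895059  0.066     ] grip [ 0.43623003 -0.20302278  0.066     ] tip [ 0.50088041 -0.01356012  0.05      ]
```

Request:
drive_tool:
  rotation:
    - [0,0,-18.65]
    - [0,0,-18.65]
    - [0,0,-18.65]
    - [0,0,-18.65]
    - [0,0,-18.65]
    - [0,0,-18.65]
    - [0,0,-18.65]
    - [0,0,-18.65]
    - [0,0,-18.65]
    - [0,0,-18.65]
  delta_pos:
    - [-490,-445,60]
    - [-490,-445,60]
    - [-490,-445,60]
    - [-490,-445,60]
    - [-490,-445,60]
    - [-490,-445,60]
    - [-490,-445,60]
    - [-490,-445,60]
    - [-490,-445,60]
    - [-490,-445,60]
  fingers: [0,0,0,0,0,0,0,0,0,0]

```text
time_s: 1.95
tool_pos: [0.473, -0.0717, 0.2479]
tcp_rot: [0.0, 0.052, 0.999, -0.0]
force: [0.8, 0.5, 1.2]
opening: 0.0
gripper_force: 0.0
```

Request:
drive_tool:
  rotation:
    - [0,0,0]
    - [0,0,0]
    - [0,0,0]
    - [0,0,0]
    - [0,0,0]
    - [0,0,0]
  delta_pos:
    - [0,0,10]
    - [0,0,10]
    - [0,0,10]
    - [0,0,10]
    - [0,0,10]
    - [0,0,10]
  fingers: [0,0,0,0,0,0]

```text
time_s: 2.7
tool_pos: [0.4724, -0.0692, 0.238]
tcp_rot: [0.0, 0.052, 0.999, -0.0]
force: [-0.4, 0.1, -0.4]
opening: 0.0
gripper_force: 0.0
```

```bash
cat > w.py <<'E'
from h import *
import sys
s=observe();im,dp=grab_frame("wrist");np.savez("w_"+sys.argv[1],im=im,dp=dp,p=s["tool_pos"],r=s["tcp_rot"])
cv2.imwrite(f"pics/w_{sys.argv[1]}.png",im)
for n,z in [("button_top",.066),("load_button",.058),("leaf_tip",.048),("wedge_grip",.066),("leaf",.055)]:
    for m in mark_of(n,"wrist")[:1]:
        u,v=m["xy"];d=dp[int(np.clip(v,0,399)),int(np.clip(u,0,639))]
        print(n,np.round(m["xy"],1),round(m["confidence"],2),"atz",np.round(at_z("wrist",(u,v),z,s),4),"dep",np.round(at_d("wrist",(u,v),d,s),4))
print(s["tool_pos"],s["force"])
E
python3 w.py a
```

```text
button_top [266.  228.9] 0.9 atz [ 0.4907 -0.1091  0.066 ] dep [ 0.4914 -0.1095  0.0642]
load_button [264.9 221. ] 0.93 atz [ 0.4873 -0.1106  0.058 ] dep [ 0.4855 -0.1097  0.0624]
leaf_tip [384.7 219.1] 0.96 atz [ 0.4996 -0.0154  0.048 ] dep [ 0.4986 -0.0158  0.0502]
wedge_grip [121.2 169.8] 0.67 atz [ 0.434  -0.2059  0.066 ] dep [ 0.4321 -0.1999  0.076 ]
leaf [156.2 225.3] 0.58 atz [ 0.4832 -0.198   0.055 ] dep [ 0.482  -0.1962  0.0582]
[ 0.47244916 -0.0691588   0.23797966] [-0.40945082  0.13076728 -0.35095259]
```

View pics/w_a.png

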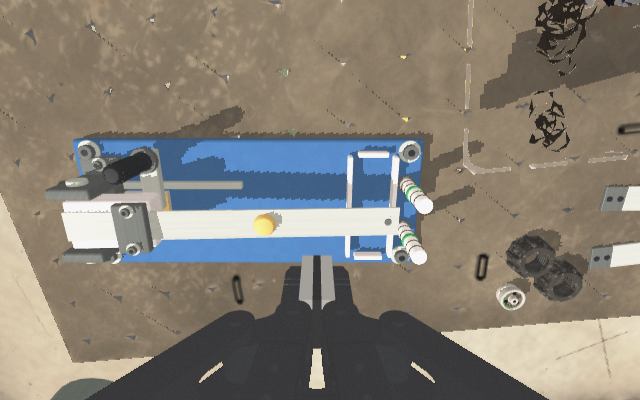

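The wrist view shows the button at (264, 225), the foot at about (390, 221) just left of the banded posts, and the black thumb post running from about (110, 175) to (150, 160). The network marks match the base geometry, so I'll go over the button.

Request:
drive_tool:
  rotation:
    - [0,0,0]
    - [0,0,0]
    - [0,0,0]
    - [0,0,0]
    - [0,0,0]
  delta_pos:
    - [-22,-38,45]
    - [-22,-38,90]
    - [-22,-38,92]
    - [-22,-38,92]
    - [-22,-38,92]
  fingers: [0,0,0,0,0]

```text
time_s: 3.62
tool_pos: [0.4912, -0.1096, 0.1476]
tcp_rot: [0.001, 0.052, 0.999, -0.0]
force: [0.1, -0.7, -0.6]
opening: 0.0
gripper_force: 0.0
```

```bash
python3 w.py b
```

```text
button_top [624.4 335.5] 0.74 atz [0.5531 0.0513 0.066 ] dep [0.6068 0.1069 0.0105]
load_button [309.3 247. ] 0.81 atz [ 0.487  -0.1122  0.058 ] dep [ 0.4852 -0.1119  0.0617]
leaf_tip [487.2 243.4] 0.69 atz [ 0.4998 -0.0165  0.048 ] dep [ 0.4988 -0.0174  0.0498]
wedge_grip [ 89.8 170.4] 0.55 atz [ 0.4346 -0.2059  0.066 ] dep [ 0.4328 -0.1988  0.076 ]
leaf [144. 255.] 0.81 atz [ 0.4843 -0.1998  0.055 ] dep [ 0.4825 -0.1976  0.0586]
[ 0.49115664 -0.10962898  0.14760476] [ 0.14081837 -0.68307867 -0.5793506 ]
```

View pics/w_b.png

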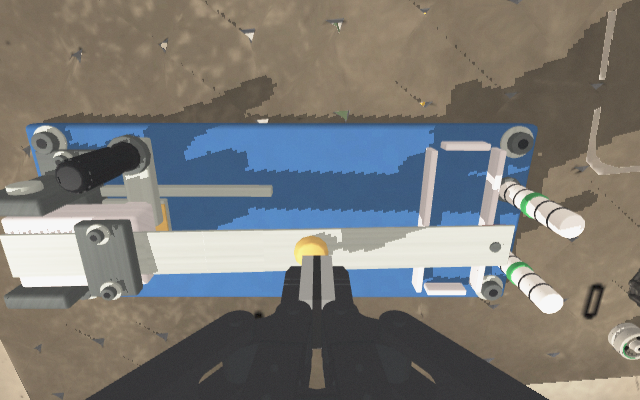

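The fingertips stand over the button at (311, 245). The foot's hole is at (495, 247), next to the posts with their green bands at (515, 270) and (527, 200). Next I'll feel downward for contact.

Request:
drive_tool:
  rotation:
    - [0,0,0]
    - [0,0,0]
    - [0,0,0]
    - [0,0,0]
  delta_pos:
    - [1,-1,7]
    - [1,-1,10]
    - [1,-1,11]
    - [1,-1,11]
  fingers: [0,0,0,0]

```text
time_s: 4.42
tool_pos: [0.4892, -0.1105, 0.1347]
tcp_rot: [-0.0, 0.052, 0.999, 0.0]
force: [-1.6, 1.1, 1.8]
opening: -0.004
gripper_force: 1.0
```

Request:
drive_tool:
  rotation:
    - [0,0,0]
    - [0,0,0]
  delta_pos:
    - [0,0,1]
    - [0,0,1]
  fingers: [0,0]

```text
time_s: 4.68
tool_pos: [0.4893, -0.1105, 0.1338]
tcp_rot: [0.0, 0.052, 0.999, 0.0]
force: [-1.5, 2.1, 3.5]
opening: 0.0
gripper_force: 1.9
```

Request:
drive_tool:
  rotation:
    - [0,0,0]
    - [0,0,0]
  delta_pos:
    - [0,0,1]
    - [0,0,1]
  fingers: [0,0]

```text
time_s: 4.92
tool_pos: [0.4894, -0.1105, 0.1329]
tcp_rot: [0.0, 0.052, 0.999, 0.0]
force: [-1.5, 2.2, 4.9]
opening: 0.003
gripper_force: 2.9
```

Request:
drive_tool:
  rotation:
    - [0,0,0]
    - [0,0,0]
  delta_pos:
    - [0,0,1]
    - [0,0,1]
  fingers: [0,0]

```text
time_s: 5.18
tool_pos: [0.4894, -0.1104, 0.132]
tcp_rot: [0.0, 0.052, 0.999, 0.0]
force: [-1.3, 2.0, 6.8]
opening: 0.003
gripper_force: 3.6
```

Request:
drive_tool:
  rotation:
    - [0,0,0]
    - [0,0,0]
    - [0,0,0]
  delta_pos:
    - [0,0,1]
    - [0,0,1]
    - [0,0,1]
  fingers: [0,0,0]

```text
time_s: 5.55
tool_pos: [0.4894, -0.1104, 0.1311]
tcp_rot: [0.0, 0.052, 0.999, 0.0]
force: [-1.4, 3.0, 8.3]
opening: 0.0
gripper_force: 4.0
```

Request:
drive_tool:
  rotation:
    - [0,0,0]
    - [0,0,0]
    - [0,0,0]
  delta_pos:
    - [0,0,0.8]
    - [0,0,0.8]
    - [0,0,0.8]
  fingers: [0,0,0]

```text
time_s: 5.92
tool_pos: [0.4895, -0.1104, 0.1305]
tcp_rot: [0.0, 0.052, 0.999, 0.0]
force: [-2.5, 3.0, 9.3]
opening: 0.003
gripper_force: 4.6
```

```bash
python3 - <<'E'
from h import *
F=[];Z=[]
for i in range(6):
    s=observe();F.append(s["force"]);Z.append(s["tool_pos"][2]);im,dp=grab_frame("wrist")
np.savez("w_c",im=im,dp=dp,p=s["tool_pos"],r=s["tcp_rot"])
print(np.round(F,2),np.round(Z,5),s["time_s"])
c=cv2.resize(im[160:340,430:630],None,fx=4,fy=3.3,interpolation=cv2.INTER_CUBIC);c=cv2.resize(c,(660,594));cv2.imwrite("pics/w_c_crop.png",c)
print(mark_of("leaf_tip","wrist")[:1])
E
```

```text
[[-2.53  2.99  9.31]
 [-1.86  2.98  9.1 ]
 [-1.08  2.7   9.51]
 [-3.21  2.35  9.49]
 [-1.36  2.22  9.56]
 [-2.07  2.83  8.95]] [0.13049 0.13048 0.13051 0.13049 0.1305  0.13051] 6.175
[{'xy': [490.2, 248.4], 'confidence': 0.58}]
```

View pics/w_c_crop.png

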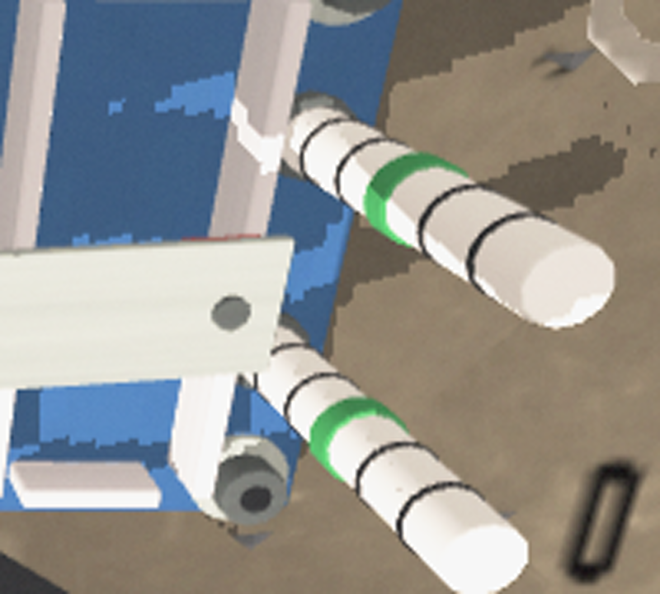

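Under 9.3 N the foot's end (about (275, 310) in the crop) sits clearly below the green bands, down among the lower black rings. That matches the wedge being too far back. I'll measure heights by depth, against the plate (12 mm) and the post tops (72 mm).

```bash
cat > t.py <<'E'
from h import *
import sys
yb=np.array([np.cos(np.radians(84.03)),np.sin(np.radians(84.03))]);xb=np.array([yb[1],-yb[0]]);O=np.array([.4895,-.1100])
def cloud(f):
    z=np.load(f);dp=z["dp"];st=dict(tool_pos=z["p"],tcp_rot=z["r"])
    v,u=np.mgrid[0:400,0:640];o,_=ray("wrist",(0,0),st)
    B=np.stack([ray("wrist",p,st)[1] for p in [(0,0),(1,0),(0,1)]])
    D=B[0]+u[...,None]*(B[1]-B[0])+v[...,None]*(B[2]-B[0])
    P=o+D*dep if False else o+D*dp[...,None]
    P=P[dp>0];q=P[:,:2]-O
    return np.c_[q@xb,q@yb,P[:,2]]*1000
def rep(f):
    C=cloud(f);x,y,z=C.T
    L=(abs(x)<9)&(z>25)&(z<100)
    for y0 in (-60,-40,40,60,80,90,100,105,110): 
        m=L&(abs(y-y0)<3)&(z<75)
        if m.sum():print(y0,round(np.median(z[m]),2),end="; ")
    m=(abs(x+40)<12)&(abs(y-20)<40)&(abs(z-12)<8);print("plate",np.median(z[m]))
    for sx in(-21,21):
        m=(abs(x-sx)<10)&(abs(y-121)<12)&(z>64)&(z<80);t=m&(z>np.percentile(z[m],50)) if m.sum() else m
        if m.sum():print("post",sx,np.median(x[t]),np.median(y[t]),np.percentile(z[m],[50,80,95]))
    m=(abs(x+40)<14)&(y<-60)&(y>-150)&(z>70)&(z<90)
    if m.sum(): print("thumb",m.sum(),np.median(C[m],0),C[m].min(0),C[m].max(0))
    e=L&(y>60)&(z>np.interp(y,[60,115],[30,25]));print("end y",np.percentile(y[e&(z<70)&(y<114)],99))
if __name__=="__main__":
    for f in sys.argv[1:]:print(f);rep(f)
E
python3 t.py w_a.npz w_b.npz w_c.npz
```

```text
w_a.npz
-60 57.47; -40 56.55; 40 52.65; 60 51.72; 80 50.69; 90 50.22; 100 49.81; 105 49.44; plate 11.720514540946109
post -21 -19.850646629263167 118.09823828649495 [71.21338061 71.92657625 72.53977429]
post 21 22.01687780305917 118.26969959490918 [71.213161   71.99150007 72.58442315]
thumb 474 [-45.67741032 -98.4665013   78.67123898] [ -52.28211382 -108.74754254   70.01967487] [-36.77828513 -92.92803328  81.40370416]
end y 105.82254904628341
w_b.npz
-60 57.46; -40 56.47; 40 52.65; 60 51.63; 80 50.68; 90 50.09; 100 49.84; 105 49.43; plate 11.670577261601423
post -21 -19.849567042075282 118.33390760165697 [71.03445349 71.78579282 72.34158595]
post 21 21.79437797404783 118.26672581930536 [71.03112365 71.80896438 72.32661541]
thumb 1316 [-45.92481496 -98.09666343  78.62676012] [ -52.54127819 -108.78449556   70.00340668] [-37.04463665 -92.88138511  82.15665518]
end y 105.85123359920179
w_c.npz
-60 56.48; -40 54.43; 40 44.99; 60 42.56; 80 40.21; 90 39.02; 100 37.88; 105 37.36; plate 11.667644483326661
post -21 -20.061878961994843 118.13985307449806 [70.99595673 71.79745301 72.34999022]
post 21 21.642836723583983 118.27640297598495 [70.91451634 71.70752333 72.37625791]
thumb 1704 [-46.0692371  -97.91137284  78.45593484] [ -52.51819546 -107.61708967   70.0097243 ] [-36.98652888 -93.02154579  81.99192025]
end y 104.86033082338568
```

Request:
drive_tool:
  rotation:
    - [0,0,0]
    - [0,0,0]
    - [0,0,0]
  delta_pos:
    - [0,0,-12]
    - [0,0,-50]
    - [0,0,-50]
  fingers: [0,0,0.45]

```text
time_s: 6.65
tool_pos: [0.4905, -0.1111, 0.1826]
tcp_rot: [0.002, 0.052, 0.999, -0.001]
force: [0.3, -0.2, -1.0]
opening: 0.201
gripper_force: 0.0
```

```bash
python3 - <<'E'
from t import *
C=np.vstack([cloud("w_b.npz"),cloud("w_a.npz")])
print("max z grid rows y, cols x",list(range(-60,-10,6)))
for y0 in range(-165,-40,8):
    print(y0,[int(np.percentile(C[m,2],95)) if (m:=(abs(C[:,1]-y0)<4)&(abs(C[:,0]-x0)<3)).sum()>2 else -1 for x0 in range(-60,-10,6)])
print(observe()["tool_pos"])
E
```

```text
max z grid rows y, cols x [-60, -54, -48, -42, -36, -30, -24, -18, -12]
-165 [11, 18, 20, 18, 18, 63, 64, -1, -1]
-157 [13, 20, 20, 19, 19, 63, 64, 61, 62]
-149 [11, 18, 19, 23, 56, 63, 64, 60, 62]
-141 [11, 12, 12, 22, 56, 63, 64, 60, 62]
-133 [11, 12, 12, 18, -1, 63, 64, 59, 61]
-125 [11, 12, 12, 12, -1, -1, 19, 59, 61]
-117 [11, 12, 13, -1, -1, 12, 19, 59, 68]
-109 [11, 35, 80, 80, 68, 29, 29, 68, 69]
-101 [11, 76, 80, 80, 78, 29, 29, 72, 73]
-93 [11, 35, 78, 78, 35, 29, 29, 67, 67]
-85 [11, 12, 12, 12, 12, 12, 18, 19, 59]
-77 [11, 12, 12, 12, 12, 12, 19, 19, 58]
-69 [11, 12, 12, 13, 12, 12, 18, 19, 58]
-61 [11, 12, 12, 12, 12, 12, 18, 19, 58]
-53 [11, 12, 12, 13, 12, 12, 19, 19, 153]
-45 [11, 12, 12, 12, 12, 12, 19, 19, 153]
[ 0.49050832 -0.11107612  0.18255522]
```

Request:
drive_tool:
  rotation:
    - [0,0,0]
    - [0,0,0]
    - [0,0,0]
    - [0,0,0]
    - [0,0,0]
  delta_pos:
    - [25,-50,0]
    - [49,-100,0]
    - [49,-100,0]
    - [49,-100,12]
    - [49,-100,12]
  fingers: [0.36,0.36,0.36,0.36,0.36]

```text
time_s: 7.28
tool_pos: [0.43, -0.2037, 0.1666]
tcp_rot: [-0.001, 0.052, 0.999, 0.001]
force: [-0.1, 0.1, -0.2]
opening: 0.363
gripper_force: 0.0
```

```bash
python3 w.py d
```

```text
load_button [470.2 308.7] 0.9 atz [ 0.4871 -0.1136  0.058 ] dep [ 0.4845 -0.115   0.0612]
leaf_tip [615.  299.6] 0.74 atz [ 0.4975 -0.0167  0.048 ] dep [ 0.4967 -0.0177  0.0491]
wedge_grip [309.9 253. ] 0.71 atz [ 0.4347 -0.2069  0.066 ] dep [ 0.4289 -0.2061  0.0772]
leaf [334.3 313. ] 0.65 atz [ 0.4839 -0.1971  0.055 ] dep [ 0.4805 -0.197   0.0594]
[ 0.43004906 -0.20374558  0.16661649] [-0.05700198  0.11891279 -0.17594587]
```

View pics/w_d.png

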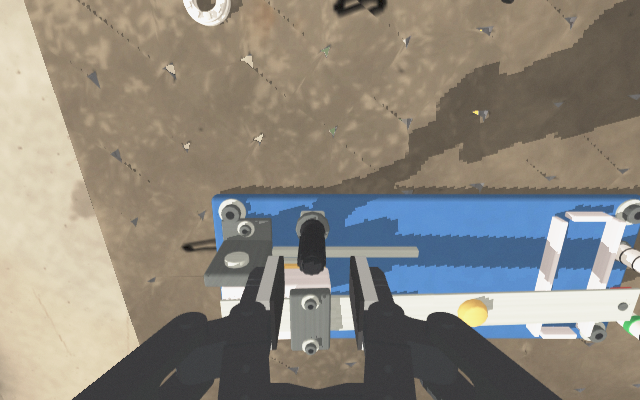

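The post's top is at (312, 262), between the open fingers (275 to 358) and slightly toward the left one. I'll shift 1.5 mm that way, narrow the opening so the fingers clear the cheek at (240, 260), descend and grip.

Request:
drive_tool:
  rotation:
    - [0,0,0]
    - [0,0,0]
    - [0,0,0]
    - [0,0,0]
    - [0,0,0]
  delta_pos:
    - [0,-1.5,0]
    - [0,-1.5,15]
    - [0,-1.5,30]
    - [0,-1.5,42]
    - [0,-1.5,42]
  fingers: [0.3,0.3,0.3,0.3,0.3]

```text
time_s: 8.2
tool_pos: [0.4297, -0.2062, 0.1253]
tcp_rot: [-0.001, 0.052, 0.999, 0.0]
force: [0.7, -0.3, -0.6]
opening: 0.299
gripper_force: 0.0
```

Request:
drive_tool:
  rotation:
    - [0,0,0]
    - [0,0,0]
    - [0,0,0]
    - [0,0,0]
  delta_pos:
    - [0,0,0]
    - [0,0,0]
    - [0,0,0]
    - [0,0,0]
  fingers: [0,0,0,0]

```text
time_s: 8.7
tool_pos: [0.43, -0.2064, 0.1263]
tcp_rot: [0.0, 0.052, 0.999, -0.0]
force: [-0.9, 1.1, 3.5]
opening: 0.136
gripper_force: 59.1
```

Request:
drive_tool:
  rotation:
    - [0,0,0]
    - [0,0,0]
    - [0,0,0]
    - [0,0,0]
    - [0,0,0]
    - [0,0,0]
    - [0,0,0]
  delta_pos:
    - [0,4,0]
    - [0,8,0]
    - [0,12,0]
    - [0,16,0]
    - [0,21,0]
    - [0,21,0]
    - [0,21,0]
  fingers: [0,0,0,0,0,0,0]

```text
time_s: 9.57
tool_pos: [0.4322, -0.1863, 0.1263]
tcp_rot: [0.0, 0.052, 0.999, -0.001]
force: [-2.6, -5.0, 3.0]
opening: 0.137
gripper_force: 59.1
```

```bash
python3 w.py e; python3 t.py w_e.npz
```

```text
load_button [433.8 293.8] 0.42 atz [ 0.4474 -0.132   0.058 ] dep [ 0.4805 -0.1172  0.0119]
wedge_grip [315.3 293.2] 0.66 atz [ 0.436  -0.1865  0.066 ] dep [ 0.429  -0.1857  0.0763]
leaf [309.1 368.2] 0.6 atz [ 0.4885 -0.1954  0.055 ] dep [ 0.4823 -0.1946  0.0613]
[ 0.43220655 -0.18629964  0.12631419] [-2.62794977 -4.99390182  2.95335041]
w_e.npz
40 60.85; 60 60.78; 80 60.6; 105 25.07; plate 11.64225153658839
thumb 1212 [-48.45688348 -81.29260785  79.15835051] [-53.90799426 -88.97071595  70.00393621] [-36.46569442 -73.51855124  89.98106622]
end y 81.01378120219573
```

Request:
drive_tool:
  rotation:
    - [0,0,0]
    - [0,0,0]
    - [0,0,0]
    - [0,0,0]
    - [0,0,0]
    - [0,0,0]
    - [0,0,0]
  delta_pos:
    - [0,1,0]
    - [0,1,0]
    - [0,1,0]
    - [0,0.5,0]
    - [0,0.5,0]
    - [0,0,-40]
    - [0,0,-50]
  fingers: [0,0,0.25,0.25,0.25,0.25,0.25]

```text
time_s: 10.75
tool_pos: [0.4329, -0.1858, 0.1778]
tcp_rot: [0.001, 0.052, 0.999, -0.001]
force: [0.0, 0.5, -0.4]
opening: 0.246
gripper_force: 0.0
```

Request:
drive_tool:
  rotation:
    - [0,0,0]
    - [0,0,0]
    - [0,0,0]
    - [0,0,0]
  delta_pos:
    - [-25,40,-10]
    - [-49,76,-10]
    - [-49,76,-10]
    - [-49,76,-10]
  fingers: [0,0,0,0]

```text
time_s: 11.25
tool_pos: [0.4885, -0.1148, 0.1854]
tcp_rot: [-0.001, 0.052, 0.999, 0.0]
force: [0.0, -0.0, -0.4]
opening: 0.001
gripper_force: 0.0
```

```bash
python3 w.py f; python3 t.py w_f.npz
```

```text
button_top [322.5 237. ] 0.7 atz [ 0.493  -0.1108  0.066 ] dep [ 0.4918 -0.1108  0.0687]
load_button [319.1 229. ] 0.59 atz [ 0.4911 -0.1126  0.058 ] dep [ 0.4866 -0.1123  0.0682]
leaf_tip [476.1 227. ] 0.77 atz [ 0.5046 -0.0108  0.048 ] dep [ 0.498  -0.017   0.0617]
wedge_grip [178.3 156.5] 0.67 atz [ 0.4358 -0.1859  0.066 ] dep [ 0.4336 -0.1802  0.0793]
leaf [182.6 229.5] 0.71 atz [ 0.4839 -0.1989  0.055 ] dep [ 0.4811 -0.1956  0.062 ]
[ 0.48845614 -0.11482235  0.18541078] [ 0.01812355 -0.00627889 -0.39930293]
w_f.npz
-60 61.43; -40 61.4; 40 61.12; 60 61.06; 80 60.99; 90 60.93; 100 61.05; 105 60.9; plate 11.658708775259763
post -21 -20.231574010805375 118.24807269402078 [71.12946969 71.88970292 72.38641603]
post 21 21.836723919853306 118.40694734930617 [71.05485831 71.814343   72.32924722]
thumb 748 [-45.74620612 -78.7765539   78.87086599] [-52.37222619 -88.03562871  70.10379401] [-36.96027329 -72.75749728  81.61640665]
end y 105.50252798367923
```

Request:
drive_tool:
  rotation:
    - [0,0,0]
    - [0,0,0]
    - [0,0,0]
    - [0,0,0]
    - [0,0,0]
    - [0,0,0]
  delta_pos:
    - [-1,3,20]
    - [-1,3,40]
    - [-1,3,43]
    - [-1,3,45]
    - [-1,3,46]
    - [-1,3,46]
  fingers: [0,0,0,0,0,0]

```text
time_s: 12.3
tool_pos: [0.4902, -0.1122, 0.1405]
tcp_rot: [0.0, 0.052, 0.999, -0.0]
force: [-1.2, 0.6, 3.3]
opening: 0.002
gripper_force: 1.5
```

Request:
drive_tool:
  rotation:
    - [0,0,0]
    - [0,0,0]
    - [0,0,0]
    - [0,0,0]
    - [0,0,0]
  delta_pos:
    - [0,0,1]
    - [0,0,2]
    - [0,0,3]
    - [0,0,3.7]
    - [0,0,3.7]
  fingers: [0,0,0,0,0]

```text
time_s: 12.92
tool_pos: [0.4904, -0.112, 0.1369]
tcp_rot: [0.001, 0.052, 0.999, -0.0]
force: [-1.6, 2.3, 9.8]
opening: 0.0
gripper_force: 4.9
```

```bash
cat > m.py <<'E'
from t import *
F=[]
for i in range(8):
    s=observe();F.append(s["force"]);im,dp=grab_frame("wrist")
n=sys.argv[1];np.savez(n,im=im,dp=dp,p=s["tool_pos"],r=s["tcp_rot"])
print(np.round(np.mean(F,0),2),np.std(F,0),s["tool_pos"],s["time_s"]);rep(n+".npz")
c=cv2.resize(im[160:340,430:630],(660,594),interpolation=cv2.INTER_CUBIC);cv2.imwrite(f"pics/{n}.png",c)
E
python3 m.py w_g
```

```text
[-2.09  1.76  9.45] [0.39292586 0.53888322 0.25378227] [ 0.49046421 -0.11203707  0.13697801] 13.275
-60 60.32; -40 59.17; 40 53.33; 60 51.78; 80 50.32; 90 49.62; 100 48.93; 105 48.57; 110 25.04; plate 11.665554897104233
post -21 -20.04372788864282 118.21477319990689 [71.00646323 71.79093083 72.3565565 ]
post 21 21.87123903085233 118.23202055315386 [70.94077239 71.80323536 72.37811263]
thumb 1428 [-46.04558149 -77.94082448  78.71039795] [-52.66888035 -88.21402356  70.06693228] [-36.88996568 -72.22421129  81.6519631 ]
end y 105.2450861332846
```

View pics/w_g.png

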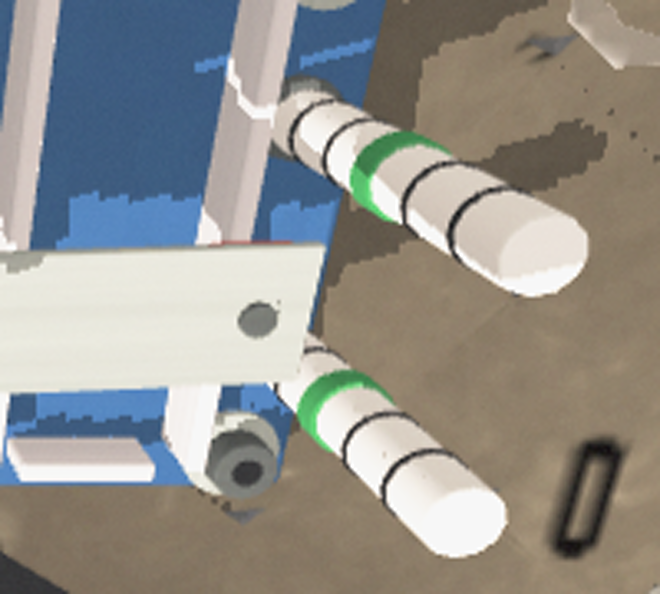

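Under this push (9.45 N measured) the foot's red edge, at about (255, 243) in the crop, is close to green-band level. I'll check the foot's underside directly against the bands using depth.

Request:
drive_tool:
  rotation:
    - [0,0,0]
  delta_pos:
    - [0,0,0.2]
  fingers: [0]

```text
time_s: 13.45
tool_pos: [0.4905, -0.112, 0.1368]
tcp_rot: [0.001, 0.052, 0.999, -0.0]
force: [-2.9, 1.9, 9.8]
opening: 0.0
gripper_force: 5.0
```

```bash
python3 m.py w_h; python3 - <<'E'
from t import *
for f in ["w_f.npz","w_h.npz"]:
    z=np.load(f);hsv=cv2.cvtColor(z["im"],cv2.COLOR_BGR2HSV);H,S,V=cv2.split(hsv)
    st=dict(tool_pos=z["p"],tcp_rot=z["r"])
    for n,m in [("red",((H<8)|(H>172))&(S>90)),("green",(H>45)&(H<85)&(S>90))]:
        m=m&(z["dp"]>0);m[:, :400]=False
        P=np.array([at_d("wrist",(u,v),z["dp"][v,u],st) for v,u in np.argwhere(m)])
        q=P[:,:2]-O;C=np.c_[q@xb,q@yb,P[:,2]]*1000
        k=(C[:,1]>90)&(C[:,1]<130)&(abs(C[:,0])<35)
        print(f,n,k.sum(),np.round(np.percentile(C[k],[2,10,50,90,98],axis=0),1).tolist())
E
```

```text
[-2.56  2.11 10.12] [0.680076   0.30173822 0.24847365] [ 0.49045025 -0.11203451  0.13677994] 13.8
-60 60.27; -40 59.03; 40 53.04; 60 51.48; 80 49.94; 90 49.2; 100 48.44; 105 47.98; plate 11.631629261438931
post -21 -20.10157825175323 118.1607869353962 [70.95789672 71.76369796 72.30791712]
post 21 21.601185310161938 118.32180128486422 [70.96315619 71.76774826 72.25878731]
thumb 1437 [-46.11996453 -77.98155206  78.72112402] [-52.57926935 -87.38177622  70.00392603] [-36.94627916 -72.54390368  81.55004494]
end y 105.15146542307534Traceback (most recent call last):
  File "<stdin>", line 8, in <module>
IndexError: too many indices for array: array is 1-dimensional, but 2 were indexed
```

```bash
python3 - <<'E'
from t import *
for f in ["w_c.npz","w_g.npz","w_h.npz"]:
    z=np.load(f);H,S,V=cv2.split(cv2.cvtColor(z["im"],cv2.COLOR_BGR2HSV))
    st=dict(tool_pos=z["p"],tcp_rot=z["r"])
    for n,m in [("red",((H<10)|(H>170))&(S>60)),("green",(H>40)&(H<90)&(S>80))]:
        m=m&(z["dp"]>0);m[:,:440]=False;m[:180]=m[:180]&(n=="green")
        P=np.array([at_d("wrist",(u,v),z["dp"][v,u],st) for v,u in np.argwhere(m)]).reshape(-1,3)
        q=P[:,:2]-O;C=np.c_[q@xb,q@yb,P[:,2]]*1000
        k=(C[:,1]>85)&(C[:,1]<130)&(abs(C[:,0])<35)
        if k.sum():print(f,n,k.sum(),np.round(np.percentile(C[k],[2,10,50,90,98],axis=0),1).tolist())
E
```

```text
w_c.npz red 19 [[-10.6, 90.6, 19.1], [-10.2, 91.7, 23.2], [-9.5, 94.2, 34.3], [-5.0, 105.4, 36.0], [-3.2, 105.6, 36.9]]
w_c.npz green 417 [[-26.4, 111.8, 40.5], [-25.6, 112.0, 41.3], [-14.9, 113.8, 43.4], [22.2, 118.9, 44.9], [26.2, 122.0, 45.5]]
w_g.npz red 21 [[-10.1, 94.0, 20.4], [-9.7, 95.3, 22.4], [-9.3, 98.9, 44.2], [0.7, 105.9, 45.2], [1.6, 105.9, 46.1]]
w_g.npz green 391 [[-26.4, 111.6, 40.3], [-25.7, 111.9, 41.3], [-14.1, 113.8, 43.5], [22.7, 119.0, 45.0], [26.7, 121.9, 45.6]]
w_h.npz red 21 [[-10.6, 90.3, 27.4], [-10.5, 91.0, 44.2], [-9.9, 95.3, 45.3], [-9.4, 98.1, 46.7], [-1.7, 102.7, 46.9]]
w_h.npz green 391 [[-26.3, 111.6, 40.1], [-25.7, 112.1, 41.2], [-14.6, 113.8, 43.5], [22.5, 119.2, 44.8], [26.9, 122.0, 45.3]]
```

Request:
drive_tool:
  rotation:
    - [0,0,0]
    - [0,0,0]
    - [0,0,0]
    - [0,0,0]
    - [0,0,0]
    - [0,0,0]
    - [0,0,0]
    - [0,0,0]
  delta_pos:
    - [0,0,0]
    - [0,0,0]
    - [0,0,0]
    - [0,0,0]
    - [0,0,0]
    - [0,0,0]
    - [0,0,0]
    - [0,0,0]
  fingers: [0,0,0,0,0,0,0,0]

```text
time_s: 14.85
tool_pos: [0.4905, -0.112, 0.1368]
tcp_rot: [0.001, 0.052, 0.999, -0.0]
force: [-2.5, 2.2, 9.6]
opening: -0.002
gripper_force: 5.0
```

The push held at about 10 N for more than 1.4 s, with the foot's underside at about 43 mm against green bands at 41–45 mm. Now I'll release and check.

Request:
drive_tool:
  rotation:
    - [0,0,0]
    - [0,0,0]
    - [0,0,0]
    - [0,0,0]
    - [0,0,0]
  delta_pos:
    - [0,0,-5]
    - [0,0,-15]
    - [0,0,-50]
    - [0,0,-60]
    - [0,0,-60]
  fingers: [0,0,0,0,0]

```text
time_s: 15.48
tool_pos: [0.4904, -0.1122, 0.1965]
tcp_rot: [0.001, 0.052, 0.999, -0.0]
force: [0.2, 0.2, -0.5]
opening: -0.002
gripper_force: 0.0
```

```bash
python3 m.py w_i; python3 -c "
from bench import *
print(finish_job())"
```

```text
[ 0.1   0.2  -0.14] [0.50479902 0.39698695 0.30100526] [ 0.4899377  -0.11202734  0.19542147] 15.825
-60 61.51; -40 61.39; 40 61.12; 60 61.03; 80 61.04; 90 60.93; 100 61.03; 105 60.81; plate 11.653084614531906
post -21 -19.936624021710333 118.50734992536354 [71.08950447 71.89231418 72.49861818]
post 21 21.73734702994952 118.19390223843725 [71.16023468 71.82940286 72.59017075]
thumb 675 [-45.73022509 -78.83783058  78.93175782] [-52.35660559 -88.51825881  70.04465634] [-37.30523616 -72.80730006  81.61248993]
end y 105.4959980845014
the job is handed in; nothing more can be done
None
```

Job handed in: I moved the wedge about 21 mm forward and let it go, then held the proving push at about 10 N for over a second with the foot's underside at about 43 mm, inside the 41–45 mm green bands; the leaf sprang back up and the wedge stayed where I set it.

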